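Slide the bracket bar out to its line and hold it for welding

TASK

Pull the brass-knobbed pin out of the steel bracket bar and hang it by its collar in the notch of the pin rest on the side of the blue support block. Then slide the bar outward along the block, bush end first and without lifting it off, until the red line drawn across it is level with the block's outer end. Out there it tips if let go, so finish while still holding it, centred, in line and flat on the block, ready for the underside of the bush to be welded, and leave the other things on the table alone.

Things in the scene. Friction and masses are not known exactly. Their poses are not given: they have to be found in the camera images.
- block: Blue steel support block, fixed to the table: foot 180 x 76 x 12 mm and on it an upright rail 180 mm long (x), 36 mm wide (y), flat top 80 mm above the table. Origin: centre of its underside; z up, x along its length to the outer end, over which the bar is slid. Blind pin bore 13.5 mm wide, 34 mm deep in the top at x = -50, y = 0 mm. A bright steel pin rest juts from its -y side.
- edge (a point): Middle of the top edge of the block's outer end face (block frame x = 90, y = 0, z = 80 mm). Axes as the block's.
- notch (a point): Where the pin hangs, axes as the block's (there x = 30, y = -72, z = 50 mm): middle of the notch's width, level with the top of the pin rest, 9 mm from the notch's closed end. Pin rest: level plate 8 mm thick, 44 mm along x, block y = -18 to -88 mm. Its notch, 15 mm wide, runs along y from block y = -63 mm to the open end at -88 mm, open above and below.
- bar: The bracket bar: loose steel flat 240 x 50 x 6 mm along the rail, 7 mm wider than it on either side, with an upright bush (tube 38 mm across, 30 mm tall) welded on top, centred at x = 95 mm. 0.6 to 0.9 kg, balancing at x = about 20 mm. Origin: centre of the underside; x along it to the bush end, z up. Pin hole 13.5 mm at x = -60 mm. At the start its origin is 10 mm outward of the block's.
- tail (a point): Middle of the top edge of the bar's plain inner end (bar frame x = -120, y = 0, z = 6 mm).
- line (a point): Middle of the red paint-marker line, 4 mm wide, drawn across the bar's top face (bar frame y = 0, z = 6 mm, x between -25 and +5 mm, different every time). It does not move on the bar.
- pin: Loose locating pin standing in the bar's hole and the block's bore: steel shank 12 mm thick, 36 mm long with a tapered tip, then a brass collar 28 mm across, 6 mm thick, resting on the bar, then a brass knob 22 mm across and 28 mm tall. 0.12 kg. Origin: centre of the tip's end face; z along the pin towards the knob.
- collar (a point): Centre of the underside of the pin's collar, 36 mm above the pin's origin.
- knob (a point): Middle of the pin's knob, 56 mm above the pin's origin.
- hammer: Hammer lying on the table, to be left alone. Origin on the underside at mid-length; x towards the head.
- wire_brush: Wire brush, 270 mm long, wooden handle, lying on its side on the table, to be left alone. Origin on the underside at mid-length.
- steel_block: Loose steel block 100 x 60 x 30 mm, to be left alone. Origin: centre of the underside.
- spray_can: Can 60 mm across, 150 mm tall with an orange label, standing on the table, to be left alone. Origin: centre of the underside.

How it is judged:
By the outcome, as a careful person would: the job done as asked, in the order asked, and still so for the second after the job is handed in, while the arm keeps its last pose, push and grip.
It also fails if it takes over 54 s, if anything falls off the work surface, if the arm or the gripper's body presses on something with over 40 N, if the wrist force passes 120 N, or if a joint passes its speed limit or range.

ROBOT

A 7-joint arm with a two-finger parallel gripper is mounted at the origin on the work surface. World frame = base frame: x ahead of the robot, y to its left, z up, the work surface at z = 0. Lengths are in mm, angles in rad, forces in N, time in s.
With the tool pointing down it reaches from about 425 to 1025 mm from the base axis. Payload 3.6 kg.
Tool frame: the origin (TCP) lies on the mounting face of the last link; the fingertips stand 173 mm ahead of it and the grasp point (between the pads) lies 155 mm ahead of it; z points along the fingers, x is the direction in which the jaws open and shut, and the axes are right-handed (so a half turn about z gives the same grasp; the last joint's range is limited). The gripper opens to 85 mm and grips with 20 to 120 N. Pads are 22 mm wide; open, the fingers measure 114 mm over their backs; the gripper's body (76 mm by 85 mm) begins 54 mm behind the grasp point. The pads swing forward as they close: fully open they stand 13 mm farther back than shut.
Start: joints at [-1.381, 0.591, 0.048, 1.609, -0.033, 0.943, -0.034], TCP at [202.299, 696.207, 404.702] pointing down, gripper open.
Joint ranges: [-2.69, 2.69], [-0.47, 2.24], [-1.27, 1.36], [0.19, 2.51], [-1.53, 4.68], [0.08, 2.07], [-3.09, 3.09]. Speed limits (rad/s): [2.57, 2.57, 3.14, 3.14, 3.14, 3.14, 3.14].

INTERFACE

Orientations are given as a unit quaternion [x, y, z, w].
In Python, from cell import * gives the robot as it stands. The module is installed in compiled form; this text tells all that it offers.
- The arm moves only by the shell command python3 -m crank 'ROWS' [FORCE]. ROWS is JSON, one flat list of numbers, 7 for each row, row after row: the turn, a rotation vector about the world's x, y, z scaled (see below), then the shift along the world's x, y, z scaled (see below), then the opening, from -1 (shut) to 1 (fully open). In form: [rx, ry, rz, x, y, z, fingers, rx, ry, rz, x, y, z, fingers, ...]. A call has 1 to 20 rows; each row shifts and turns the commanded pose from where the row before left it; what a row does not reach is not made up. The controller multiplies each number of a shift by 60 mm and each number of a turn by 5 degrees. A row lasts 1/8 s, in which the tool goes at most 62.5 mm and 10.7 degrees, less where a joint would pass 70% of its speed; a pose out of reach is approached as far as the arm can. A call with a number of a shift or a turn outside -1 to 1 is refused whole. A call with a gripper value outside its range is refused whole. The fingers move at their own pace and stop on an object; FORCE is the grip in N (left out, the last holds). Time passes only in rows, so rows that do not move let the fingers close. It gives the time, the measured TCP pose, the force and the opening at its end, in the units of the state.
- observe(): the state, without advancing time (a new reading comes with each control period).
- get_image(name): name is "side" or "top"; returns a dict with "frame" (384x512x3 uint8, blue, green, red), "depth" (384x512 float32, mm along the optical axis (not along the pixel's ray), 0 where there is no reading), "fx", "fy", "cx", "cy" (pixels), "D" ([k1, k2, p1, p2, k3] as OpenCV has them; the pictures are not rectified), "camera_from_world" (4x4, takes a point from world to camera coordinates). Camera axes: x right, y up, looking along -z (the intrinsics and any distortion apply to the point x, -y, -z); pixel columns grow to the right and rows downward; lengths in mm; the calibration is good to about 2 mm. A picture is of the moment at which its call begins.
- job_done(): hands the job in, once; it reports no verdict.
The state is a dict: "clock": time; "joint_pos": joint angles; "joint_velocities": joint speeds; "effort": joint torques, N m; "ee_pos": TCP position; "ee_rot": TCP orientation; "force": force on the tool from outside, world axes, zero at the start; "torque": the same for the moment, N m; "finger_gap": finger opening in mm.
Only numpy, scipy, OpenCV 4.12 (cv2) and the standard library are available. Lean on these libraries where they do the work, as an engineer would, in place of code of your own. Each camera call takes 0.05 s, during which the arm holds its last target.

## Working session

There is one attempt and no reset: what is moved stays moved. The work goes in short steps, Python scripts to look and compute and a shell command to move; the robot and the scene stay as the last step left them, time stands still between calls to the robot, and variables do not carry over. Pictures are saved under pics/ and viewed, and the job is handed in when it is done.

```bash
mkdir -p pics
python3 - <<'E'
from cell import *
import cv2
print(observe())
for n in("side","top"):
    i=get_image(n); cv2.imwrite(f"pics/{n}0.png",i["frame"]); print(n,i["fx"],i["fy"],i["cx"],i["cy"],i["D"],i["camera_from_world"].round(3) if hasattr(i["camera_from_world"],'round') else i["camera_from_world"])
E
```

```text
{'clock': 0.0, 'joint_pos': array([-1.3814946 ,  0.59214174,  0.04830589,  1.60983863, -0.03327142,
        0.94268939, -0.03372454]), 'joint_velocities': array([ 5.25226782e-04, -4.83405637e-05, -1.14644676e-04,  1.08495538e-03,
       -1.62261837e-03, -5.07828705e-04,  6.85651225e-04]), 'effort': array([ 2.14985816e-04, -5.48690701e+01,  1.54691130e+00, -1.98127842e+01,
        9.42940882e-03,  9.19743528e-03,  5.70528425e-07]), 'ee_pos': array([202.16513862, 695.78526566, 403.51824632]), 'ee_rot': array([ 7.99681449e-01,  6.00423425e-01, -8.59918550e-04,  7.42992847e-04]), 'force': array([ 0.53035539,  0.10492447, -0.08135362]), 'torque': array([ 0.00032266,  0.02268604, -0.04157328]), 'finger_gap': 85.41425742349628}
side 422.800163355714 422.800163355714 249.7533652464339 198.31967289243067 [-0.09336017  0.          0.          0.          0.        ] [[ 9.330000e-01 -3.610000e-01  1.100000e-02 -5.644050e+02]
 [ 1.820000e-01  4.970000e-01  8.490000e-01 -1.720420e+02]
 [-3.120000e-01 -7.890000e-01  5.290000e-01 -1.161349e+03]
 [ 0.000000e+00  0.000000e+00  0.000000e+00  1.000000e+00]]
top 372.13967846511 372.13967846511 259.11666818437203 183.99920403516407 [-0.09272524  0.          0.          0.          0.        ] [[-2.200000e-02 -1.000000e+00 -8.000000e-03  6.708000e+00]
 [ 9.830000e-01 -2.300000e-02  1.810000e-01 -5.992410e+02]
 [-1.810000e-01 -4.000000e-03  9.840000e-01 -1.080013e+03]
 [ 0.000000e+00  0.000000e+00  0.000000e+00  1.000000e+00]]
```

View pics/side0.png

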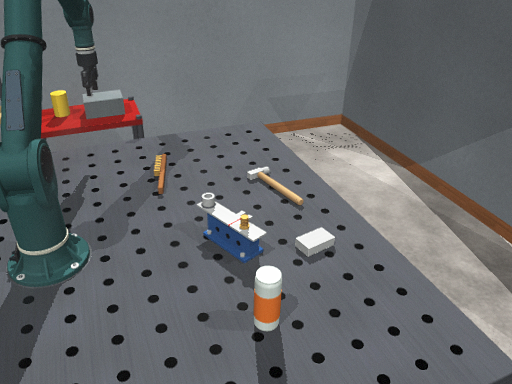

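View pics/top0.png

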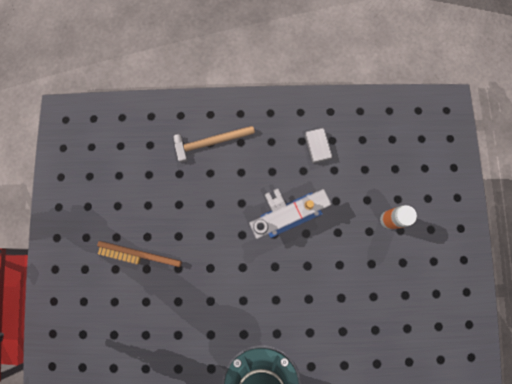

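The side view shows the block with the bar at about (233,230), the bush at (208,200) and the pin at (244,222). In the top view the bush is at (261,227), the pin at (310,204), the red line near (298,210) and the pin rest at (275,200). I'll zoom in.

```bash
cat > h.py <<'E'
from cell import *
import cv2, numpy as np
def ray(i,uv):
    K=np.array([[i["fx"],0,i["cx"]],[0,i["fy"],i["cy"]],[0,0,1]]);
    p=cv2.undistortPoints(np.array(uv,float).reshape(-1,1,2),K,np.array(i["D"],float)).reshape(-1,2)
    M=np.array(i["camera_from_world"]);R=M[:3,:3];o=-R.T@M[:3,3]
    d=np.c_[p[:,0],-p[:,1],-np.ones(len(p))]@R
    return o,d
def onz(i,uv,z):
    o,d=ray(i,uv); return o+d*((z-o[2])/d[:,2])[:,None]
def proj(i,P):
    K=np.array([[i["fx"],0,i["cx"]],[0,i["fy"],i["cy"]],[0,0,1]]);M=np.array(i["camera_from_world"])
    c=np.atleast_2d(P)@M[:3,:3].T+M[:3,3]; c=c*[1,-1,-1]
    return cv2.projectPoints(c.reshape(-1,1,3),np.zeros(3),np.zeros(3),K,np.array(i["D"],float))[0].reshape(-1,2)
def crop(i,x0,y0,w,h,s,name):
    cv2.imwrite(name,cv2.resize(i["frame"][y0:y0+h,x0:x0+w],None,fx=s,fy=s,interpolation=cv2.INTER_CUBIC))
E
python3 - <<'E'
from h import *
i=get_image("top");crop(i,240,180,100,70,8,"pics/t1.png")
j=get_image("side");crop(j,185,180,95,85,7,"pics/s1.png")
E
```

```text
(no output)
```

View pics/t1.png

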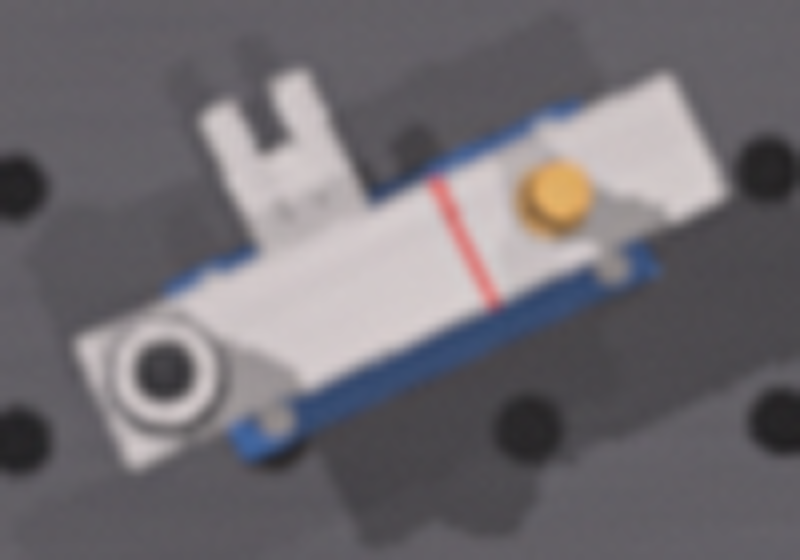

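View pics/s1.png

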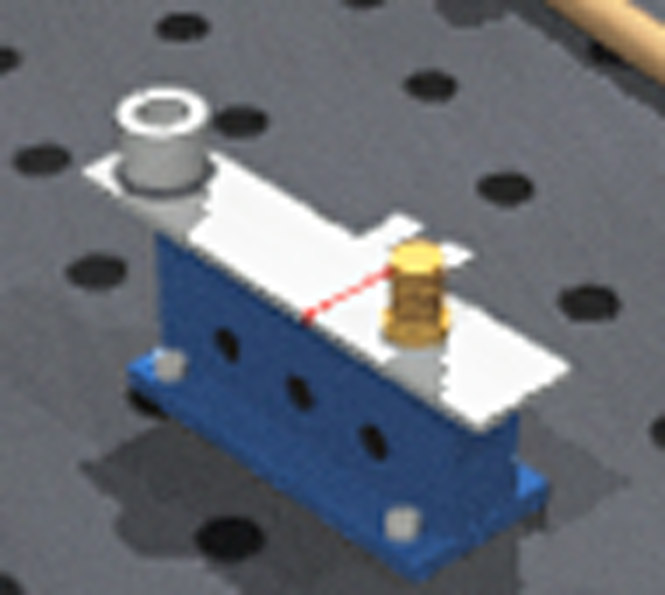

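```bash
cat > m.py <<'E'
from h import *
i=get_image("top")
T=lambda l:(np.array(l,float)+.5)/8-.5+[240,180]
c=onz(i,T([(668,72),(730,195),(132,468),(75,342)]),86);print("corners",c.round(1))
print([np.linalg.norm(c[a]-c[(a+1)%4]).round(1) for a in range(4)])
d=(c[2]+c[3]-c[0]-c[1]);th=np.degrees(np.arctan2(d[1],d[0]));print("yaw",th,"centre",c.mean(0))
l=onz(i,T([(435,180),(494,303)]),86);print("line",l,l.mean(0))
k=onz(i,T([(560,190)]),120);b=onz(i,T([(163,372)]),116);print("knob",k,"bush",b)
e=b-k;print("yaw2",np.degrees(np.arctan2(e[0,1],e[0,0])),np.linalg.norm(e))
n=onz(i,T([(217,108),(290,79),(270,148)]),50);print("notch",n)
j=get_image("side")
S=lambda l:(np.array(l,float)+.5)/7-.5+[185,180]
c=onz(j,S([(572,367),(480,430),(85,172)]),86);print("side corners",c.round(1))
print("line",onz(j,S([(390,270),(306,318)]),86),"knob",onz(j,S([(416,257)]),120),"bush",onz(j,S([(163,112)]),116))
E
python3 m.py
```

```text
corners [[ 575.3 -196.    86. ]
 [ 528.9 -216.5   86. ]
 [ 434.8    5.3   86. ]
 [ 480.8   25.1   86. ]]
[np.float64(50.7), np.float64(240.9), np.float64(50.1), np.float64(240.4)]
yaw 113.07672387693076 centre [504.93273858 -95.54386123  86.        ]
line [[ 537.12496613 -108.13559245   86.        ]
 [ 491.39947168 -127.96541795   86.        ]] [ 514.26221891 -118.0505052    86.        ]
knob [[ 527.98586556 -149.47712669  120.        ]] bush [[467.08381518  -6.85227452 116.        ]]
yaw2 113.12290297877729 155.1351288330236
notch [[571.46244237 -29.35272401  50.        ]
 [582.00694007 -57.48640336  50.        ]
 [555.60747051 -49.09419315  50.        ]]
side corners [[ 576.7 -194.9   86. ]
 [ 528.8 -219.5   86. ]
 [ 436.8    4.6   86. ]]
line [[ 533.33765083 -108.8016687    86.        ]
 [ 490.8000329  -128.66010489   86.        ]] knob [[ 528.94232294 -150.22318468  120.        ]] bush [[469.02982604  -7.34428381 116.        ]]
```

```bash
python3 -m crank '[0,0,1,0.5,-0.8,0,1, 0,0,1,0.5,-0.8,0,1, 0,0,1,0.5,-0.8,0,1, 0,0,1,0.5,-0.8,0,1, 0,0,1,0.5,-0.8,0,1, 0,0,1,0.5,-0.8,0,1, 0,0,1,0.22,-0.84,0,1, 0,0,0.86,0.22,-0.84,0,1, 0,0,0,0.22,-0.84,0,1, 0,0,0,0.22,-0.84,0,1, 0,0,0,0.22,-0.84,0,1, 0,0,0,0.22,-0.84,0,1, 0,0,0,0.22,-0.84,0,1, 0,0,0,0.22,-0.84,0,1, 0,0,0,0.22,-0.84,0,1, 0,0,0,0.22,-0.84,0,1, 0,0,0,0.22,-0.84,0,1, 0,0,0,0,0,0,1, 0,0,0,0,0,0,1]'
cat > st.py <<'E'
from h import *
from scipy.spatial.transform import Rotation as R
import sys
s=observe();r=R.from_quat(s["ee_rot"]).as_matrix();p=np.array(s["ee_pos"])
print("t",s["clock"],"p",p.round(2),"grasp",(p+155*r[:,2]).round(2),"jaw",np.degrees(np.arctan2(r[1,0],r[0,0])).round(2),"z",r[:,2].round(4),"F",s["force"].round(2),"gap",round(s["finger_gap"],2),"q",s["joint_pos"].round(2))
E
python3 st.py
```

```text
clock: 2.68
ee_pos: [527.3, -145.8, 404.6]
ee_rot: [0.551, 0.834, 0.0, -0.0]
force: [0.2, 0.2, -0.1]
finger_gap: 85.6
t 2.675 p [ 527.33 -145.79  404.56] grasp [ 527.25 -145.68  249.56] jaw 113.09 z [-5.e-04  8.e-04 -1.e+00] F [ 0.22  0.2  -0.08] gap 85.6 q [ 0.15  0.37  0.04  2.01 -0.02  0.76  2.19]
```

```bash
python3 -m crank '[0,0,0,0.017,-0.067,-0.5,1, 0,0,0,0,0,-0.6,1, 0,0,0,0,0,-0.6,1, 0,0,0,0,0,-0.4,1, 0,0,0,0,0,-0.175,1, 0,0,0,0,0,0,1, 0,0,0,0,0,0,1]'; python3 st.py
python3 - <<'E'
from h import *
i=get_image("top");crop(i,240,150,120,100,6,"pics/t2.png")
i=get_image("side");crop(i,185,140,120,125,5,"pics/s2.png")
E
```

```text
clock: 3.55
ee_pos: [529.0, -149.9, 269.2]
ee_rot: [0.551, 0.835, 0.0, 0.001]
force: [-0.6, -0.9, 1.1]
finger_gap: 85.6
t 3.55 p [ 529.01 -149.89  269.19] grasp [ 529.3  -149.92  114.19] jaw 113.13 z [ 1.9e-03 -2.0e-04 -1.0e+00] F [-0.55 -0.9   1.07] gap 85.57 q [ 0.17  0.57  0.03  2.1  -0.03  0.47  2.2 ]
```

View pics/t2.png

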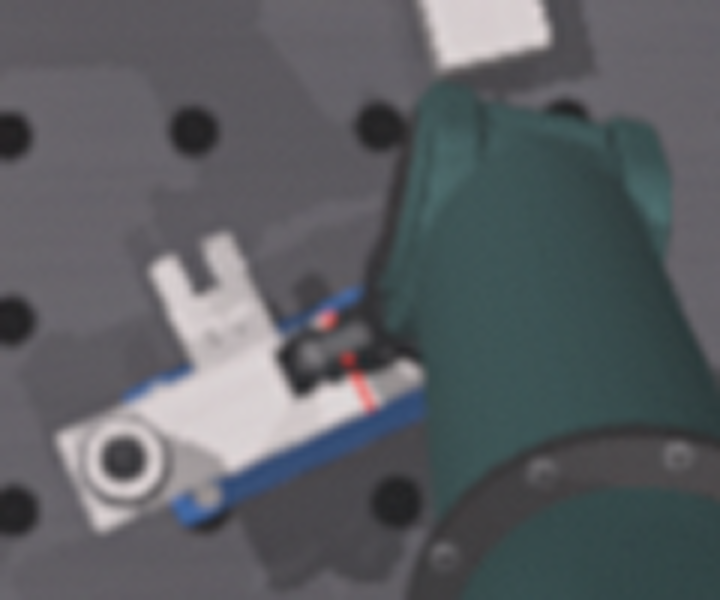

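View pics/s2.png

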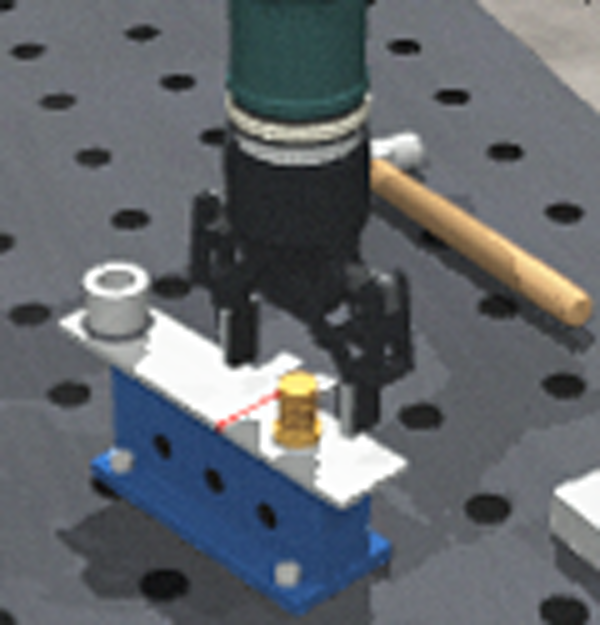

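The fingers straddle the knob at (297,400) in the side crop, so I'll close.

```bash
python3 -m crank '[0,0,0,0,0,0,-1, 0,0,0,0,0,0,-1, 0,0,0,0,0,0,-1, 0,0,0,0,0,0,-1, 0,0,0,0,0,0,-1, 0,0,0,0,0,0,-1]' 50; python3 st.py; python3 -m crank '[0,0,0,0,0,0,-1, 0,0,0,0,0,0,-1]'; python3 st.py
```

```text
clock: 4.4
ee_pos: [528.7, -150.6, 268.5]
ee_rot: [0.551, 0.834, -0.0, 0.0]
force: [0.2, -0.4, 3.3]
finger_gap: 20.2
t 4.4 p [ 528.74 -150.57  268.48] grasp [ 528.87 -150.66  113.48] jaw 113.09 z [ 8.e-04 -5.e-04 -1.e+00] F [ 0.16 -0.37  3.28] gap 20.23 q [ 0.17  0.57  0.03  2.1  -0.03  0.47  2.2 ]
clock: 4.65
ee_pos: [528.7, -150.6, 268.4]
ee_rot: [0.551, 0.834, 0.0, 0.0]
force: [0.1, -2.0, 4.4]
finger_gap: 20.3
t 4.65 p [ 528.73 -150.57  268.45] grasp [ 528.86 -150.66  113.45] jaw 113.09 z [ 8.e-04 -5.e-04 -1.e+00] F [ 0.08 -2.05  4.35] gap 20.29 q [ 0.17  0.57  0.03  2.1  -0.03  0.47  2.2 ]
```

```bash
python3 -m crank '[0,0,0,0,0,0.1,-1, 0,0,0,0,0,0.2,-1, 0,0,0,0,0,0.3,-1, 0,0,0,0,0,0.4,-1, 0,0,0,0,0,0.5,-1, 0,0,0,0,0,0,-1,0,0,0,0,0,0,-1]'; python3 st.py;python3 - <<'E'
from h import *
i=get_image("top");crop(i,240,150,120,100,6,"pics/t3.png")
i=get_image("side");crop(i,185,120,120,145,5,"pics/s3.png")
E
```

```text
clock: 5.52
ee_pos: [527.7, -149.5, 357.7]
ee_rot: [0.551, 0.835, -0.0, -0.001]
force: [0.3, -0.1, -1.8]
finger_gap: 20.5
t 5.525 p [ 527.72 -149.48  357.7 ] grasp [ 527.39 -149.32  202.7 ] jaw 113.14 z [-0.0021  0.0011 -1.    ] F [ 0.27 -0.08 -1.77] gap 20.48 q [ 0.16  0.43  0.04  2.05 -0.03  0.66  2.2 ]
```

View pics/s3.png

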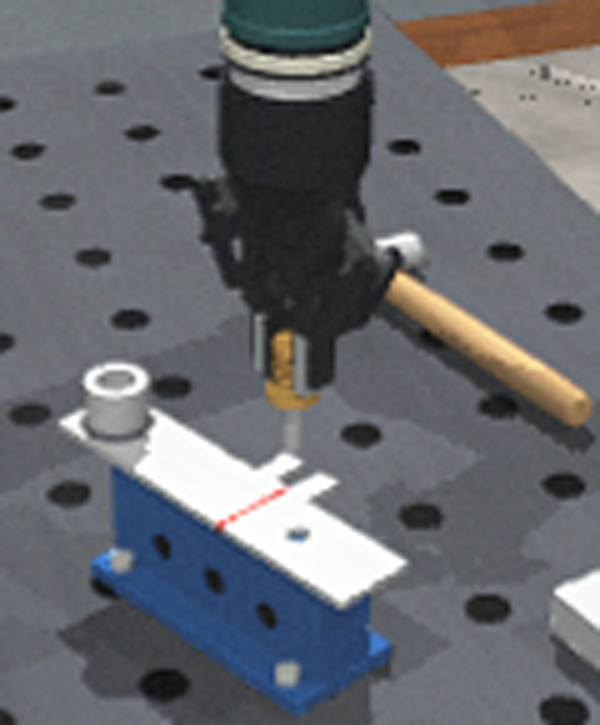

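The pin is out and vertical, and the empty hole shows at (298,534). The bar may be slightly yawed on the block, so I'll measure the block's own yaw from its blue foot and the rest.

```bash
cat > blk.py <<'E'
from h import *
def sub(i,n,x0,x1,y0,y1,z):
    f=i["frame"].astype(float); sc=f[:,:,0]-f[:,:,2]   # blue-red
    P=[]
    for u in range(x0,x1):
        col=sc[y0:y1,u]; mx=col.max()
        if mx<50: continue
        idx=np.where(col>30)[0]; v=idx[-1]
        if v+1>=len(col): continue
        t=(col[v]-30)/(col[v]-col[v+1]+1e-9); P.append((u,y0+v+t))
    P=np.array(P); w=onz(i,P,z)[:,:2]
    # robust line
    for _ in range(3):
        vx,vy,cx,cy=cv2.fitLine(w.astype(np.float32),cv2.DIST_HUBER,0,.01,.01).ravel()
        r=(w-[cx,cy])@[-vy,vx]; w=w[abs(r)<max(1.5,2*r.std())]
    a=np.degrees(np.arctan2(vy,vx))%180
    print(n,"yaw",a.round(2),"pt",cx,cy,"n",len(w),"res",r.std().round(2),"span",np.ptp(w,0).round(0))
    return a,np.array([cx,cy])
i=get_image("side")
f=i["frame"].astype(int)
m=((f[:,:,0]-f[:,:,2])>40)&(f[:,:,0]>60); ys,xs=np.where(m[180:280,185:280]); print("side blue",xs.min()+185,xs.max()+185,ys.min()+180,ys.max()+180)
for z in (0,): 
    a,p=sub(i,"side foot z0 +y edge",206,243,220,270,z)
    t=np.radians(113.1); yh=np.array([-np.sin(t),np.cos(t)]); print("block y=0 dist => c.yh",p@yh-38)
j=get_image("top")
crop(j,255,175,80,70,10,"pics/t4.png")
a,p=sub(j,"top foot z0",272,310,205,245,0); print(p@yh-38)
print("bar center.yh", np.array([504.8,-94.6])@yh,"pin.yh",np.array([528.4,-149.8])@yh)
E
python3 blk.py
```

```text
side blue 203 262 214 262
side foot z0 +y edge yaw 112.92 pt 477.34485 -122.29488 n 37 res 0.37 span [ 61. 146.]
block y=0 dist => c.yh -429.09123135102976
top foot z0 yaw 112.91 pt 467.62567 -105.174355 n 33 res 0.21 span [ 43. 102.]
-426.8683422349625
bar center.yh -427.2108006173163 pin.yh -427.26157911759265
```

View pics/t4.png

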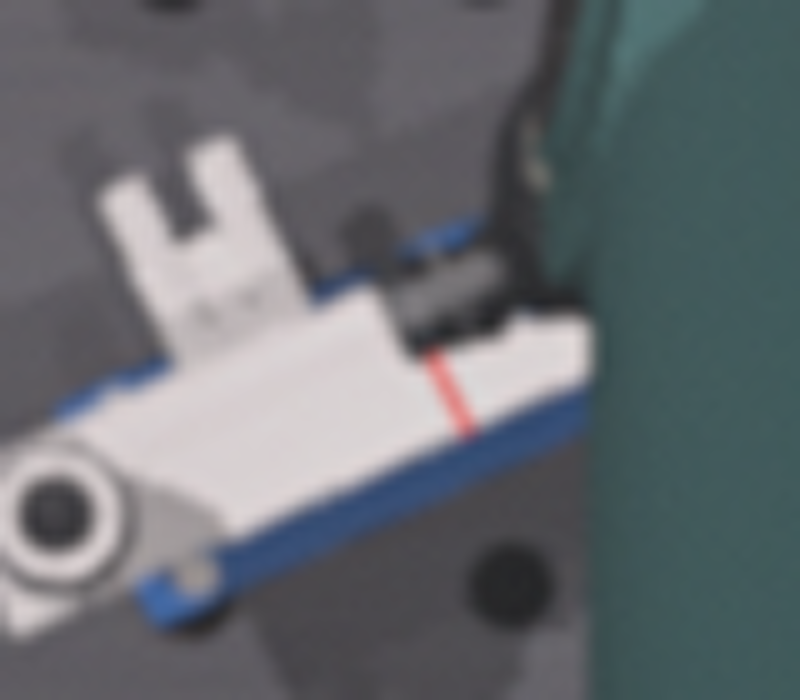

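```bash
python3 -m crank '[0,0,0,0.2,0.56,0,-1, 0,0,0,0.2,0.56,0,-1, 0,0,0,0.19,0.57,0,-1, 0,0,0,0,0,-0.4,-1, 0,0,0,0,0,-0.4,-1, 0,0,0,0,0,-0.4,-1, 0,0,0,0,0,0,-1,0,0,0,0,0,0,-1]'; python3 st.py;python3 - <<'E'
from h import *
i=get_image("top");crop(i,240,150,120,100,6,"pics/t5.png")
i=get_image("side");crop(i,185,120,120,145,5,"pics/s5.png")
E
python3 st.py
```

```text
clock: 6.72
ee_pos: [564.2, -48.9, 286.4]
ee_rot: [0.551, 0.834, 0.0, 0.0]
force: [0.3, -0.2, -0.4]
finger_gap: 20.2
t 6.725 p [564.18 -48.86 286.42] grasp [564.22 -48.86 131.42] jaw 113.09 z [ 2.e-04  0.e+00 -1.e+00] F [ 0.29 -0.21 -0.45] gap 20.17 q [-0.02  0.56  0.03  2.06 -0.03  0.53  2.01]
t 6.825 p [564.41 -48.93 287.11] grasp [564.69 -48.94 132.11] jaw 113.09 z [ 1.8e-03 -1.0e-04 -1.0e+00] F [ 0.57 -0.33 -0.63] gap 20.26 q [-0.02  0.56  0.03  2.06 -0.03  0.53  2.01]
```

View pics/s5.png

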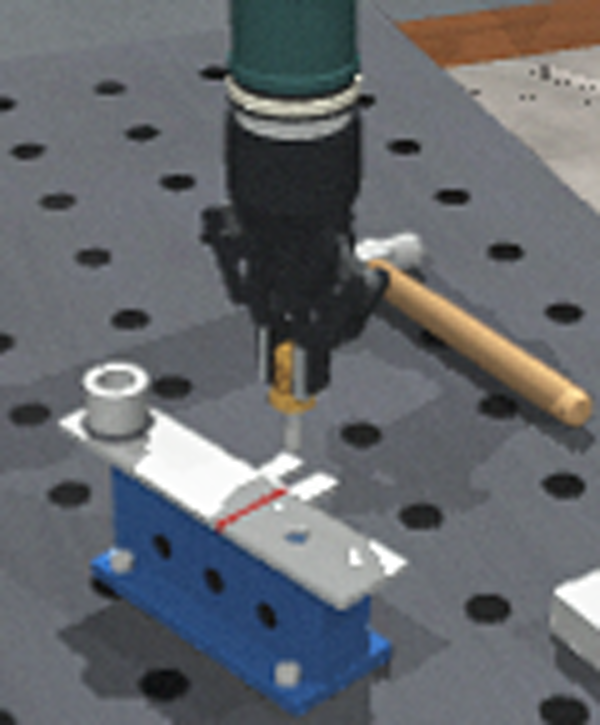

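View pics/t5.png

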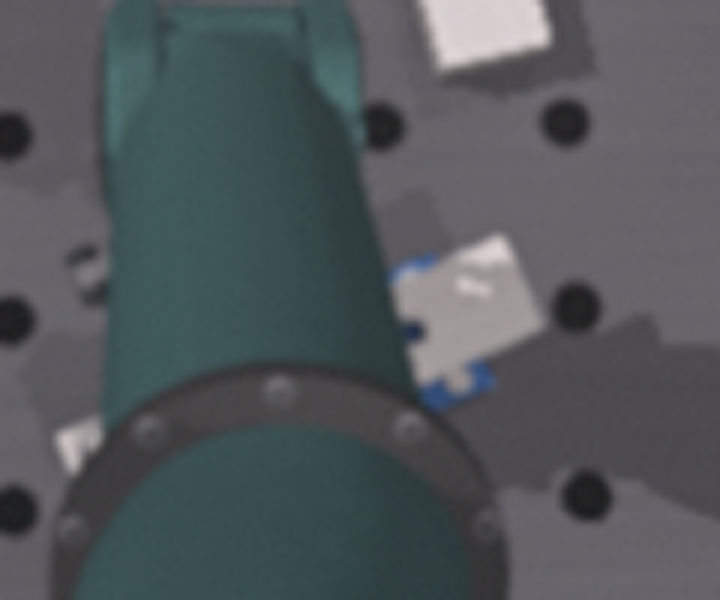

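```bash
python3 -m crank '[0,0,0,0,0,-0.15,-1, 0,0,0,0,0,-0.15,-1, 0,0,0,0,0,-0.1,-1, 0,0,0,0,0,-0.07,-1, 0,0,0,0,0,0,-1]'; python3 st.py
```

```text
clock: 7.45
ee_pos: [563.8, -48.8, 257.5]
ee_rot: [0.551, 0.834, -0.0, -0.0]
force: [-0.2, 0.2, -0.8]
finger_gap: 20.2
t 7.45 p [563.8  -48.81 257.55] grasp [563.67 -48.8  102.55] jaw 113.1 z [-8.e-04  0.e+00 -1.e+00] F [-0.22  0.19 -0.78] gap 20.17 q [-0.01  0.61  0.03  2.07 -0.03  0.47  2.01]
```

```bash
python3 -m crank '[0,0,0,0,0,-0.12,-1, 0,0,0,0,0,-0.1,-1, 0,0,0,0,0,-0.1,-1, 0,0,0,0,0,0,-1]'; python3 st.py; python3 -m crank '[0,0,0,0,0,-0.04,-1, 0,0,0,0,0,-0.04,-1, 0,0,0,0,0,0,-1]'; python3 st.py;python3 - <<'E'
from h import *
i=get_image("side");crop(i,185,120,120,145,5,"pics/s6.png")
E
```

```text
clock: 7.95
ee_pos: [563.7, -48.8, 238.1]
ee_rot: [0.551, 0.834, -0.0, -0.001]
force: [0.2, -0.7, -1.5]
finger_gap: 20.2
t 7.95 p [563.67 -48.8  238.14] grasp [563.47 -48.79  83.14] jaw 113.1 z [-1.3e-03  1.0e-04 -1.0e+00] F [ 0.17 -0.72 -1.47] gap 20.15 q [-0.01  0.64  0.02  2.08 -0.03  0.43  2.01]
clock: 8.32
ee_pos: [563.9, -48.8, 233.9]
ee_rot: [0.551, 0.834, -0.0, -0.0]
force: [-0.9, -0.9, -1.0]
finger_gap: 20.5
t 8.325 p [563.88 -48.8  233.92] grasp [563.86 -48.8   78.92] jaw 113.1 z [-1.e-04  0.e+00 -1.e+00] F [-0.9  -0.9  -0.95] gap 20.47 q [-0.01  0.64  0.02  2.08 -0.03  0.42  2.01]
```

View pics/s6.png

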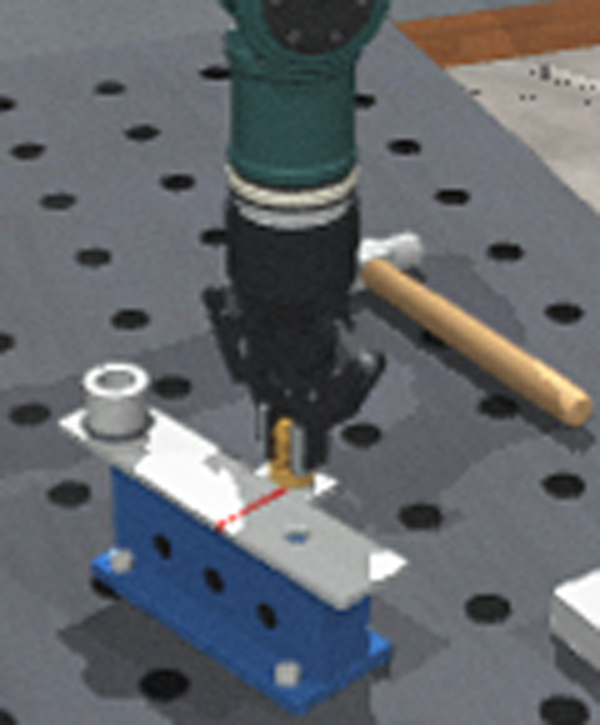

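```bash
python3 -m crank '[0,0,0,0,0,-0.02,-1, 0,0,0,0,0,0,-1]'; python3 st.py; python3 -m crank '[0,0,0,0,0,-0.015,-1, 0,0,0,0,0,0,-1]'; python3 st.py
```

```text
clock: 8.62
ee_pos: [563.9, -48.8, 232.8]
ee_rot: [0.551, 0.834, -0.0, 0.0]
force: [0.3, -0.1, -1.5]
finger_gap: 20.2
t 8.625 p [563.9  -48.82 232.78] grasp [563.9  -48.82  77.78] jaw 113.1 z [-0. -0. -1.] F [ 0.32 -0.11 -1.49] gap 20.2 q [-0.01  0.65  0.02  2.08 -0.03  0.42  2.01]
clock: 8.88
ee_pos: [564.0, -48.8, 232.5]
ee_rot: [0.551, 0.834, 0.0, 0.0]
force: [-1.7, -0.2, 5.1]
finger_gap: 20.3
t 8.875 p [563.99 -48.83 232.46] grasp [564.03 -48.82  77.46] jaw 113.1 z [ 2.e-04  0.e+00 -1.e+00] F [-1.67 -0.18  5.09] gap 20.28 q [-0.01  0.65  0.02  2.08 -0.03  0.42  2.01]
```

```bash
python3 -m crank '[0,0,0,0,0,0,-0.4, 0,0,0,0,0,0,-0.2, 0,0,0,0,0,0,0, 0,0,0,0,0,0,0.3, 0,0,0,0,0,0,0.3, 0,0,0,0,0,0,0.3, 0,0,0,0,0,0.1,0.3, 0,0,0,0,0,0.3,0.3, 0,0,0,0,0,0.6,0.3, 0,0,0,0,0,0.6,0.3, 0,0,0,0,0,0.4,0.3, 0,0,-1,0,-0.2,0,0.5, 0,0,-1,-0.2,-0.2,0,0.5, 0,0,-1,-0.2,-0.2,0,0.5, 0,0,-1,-0.2,-0.2,0,0.5, 0,0,-1,-0.2,-0.2,0,0.5, 0,0,-1,-0.2,-0.2,0,0.5, 0,0,-1,-0.2,-0.2,0,0.5, 0,0,-1,-0.2,-0.2,0,0.5, 0,0,-1,-0.2,-0.2,0,0.5]'; python3 st.py
python3 - <<'E'
from h import *
i=get_image("side");crop(i,185,120,120,145,5,"pics/s7.png")
i=get_image("top");crop(i,240,150,120,100,6,"pics/t7.png")
E
```

```text
clock: 11.38
ee_pos: [467.5, -157.2, 353.2]
ee_rot: [0.829, 0.559, 0.001, 0.0]
force: [-0.1, 0.4, -0.5]
finger_gap: 64.1
t 11.375 p [ 467.47 -157.17  353.21] grasp [ 467.76 -157.13  198.21] jaw 67.94 z [ 1.9e-03  2.0e-04 -1.0e+00] F [-0.12  0.42 -0.49] gap 64.13 q [ 0.03  0.39  0.26  2.18 -0.18  0.59  1.61]
```

View pics/s7.png

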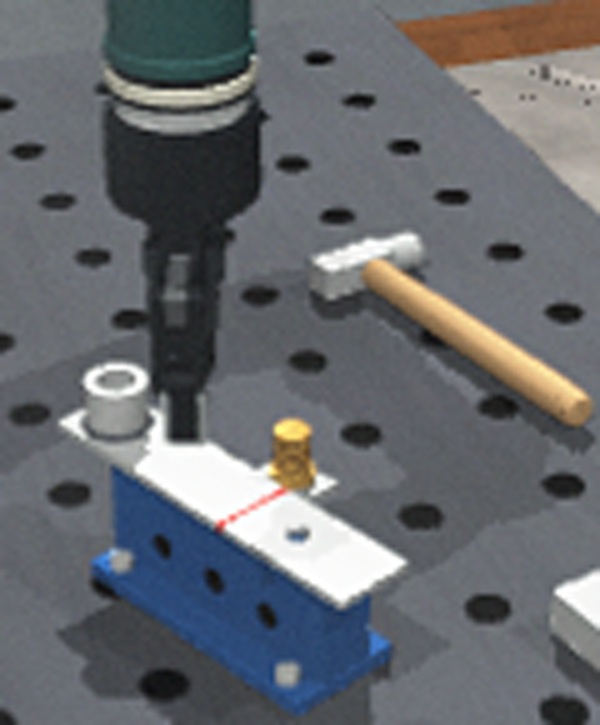

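View pics/t7.png

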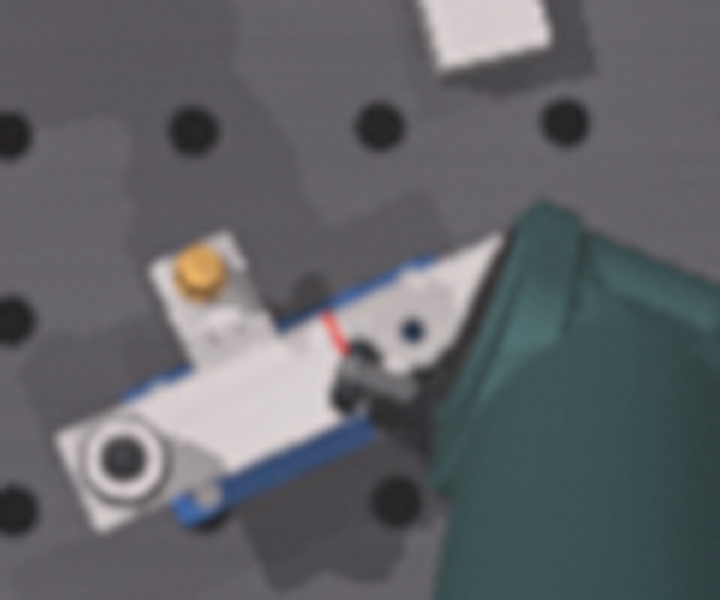

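The pin hangs upright in the notch: knob at (292,440) in the side crop and (200,272) in the top crop. Next I'll turn the jaws across the bar and come down over bar x ≈ 10.

```bash
python3 -m crank '[0,0,-1,0.062,0.131,0,0.5, 0,0,-1,0.062,0.131,0,0.5, 0,0,-1,0.062,0.131,0,0.5, 0,0,-1,0.062,0.131,0,0.5, 0,0,-1,0.062,0.131,0,0.5, 0,0,-1,0.062,0.131,0,0.5, 0,0,-1,0.062,0.131,0,0.5, 0,0,-1,0.062,0.131,0,0.5, 0,0,-1,0.062,0.131,0,0.5, 0,0,0,0,0,-0.5,0.5, 0,0,0,0,0,-0.5,0.5, 0,0,0,0,0,-0.3,0.5, 0,0,0,0,0,0,0.5, 0,0,0,0,0,0,0.5]'; python3 st.py
python3 - <<'E'
from h import *
i=get_image("side");crop(i,185,120,120,145,5,"pics/s8.png")
i=get_image("top");crop(i,240,150,120,100,6,"pics/t8.png")
E
```

```text
clock: 13.22
ee_pos: [502.1, -85.9, 274.8]
ee_rot: [0.98, 0.201, 0.001, 0.0]
force: [0.2, -1.3, 0.3]
finger_gap: 64.0
t 13.225 p [502.06 -85.86 274.78] grasp [502.33 -85.82 119.78] jaw 23.16 z [ 1.8e-03  3.0e-04 -1.0e+00] F [ 0.17 -1.34  0.3 ] gap 64.0 q [-0.19  0.56  0.37  2.2  -0.45  0.45  0.94]
```

View pics/s8.png

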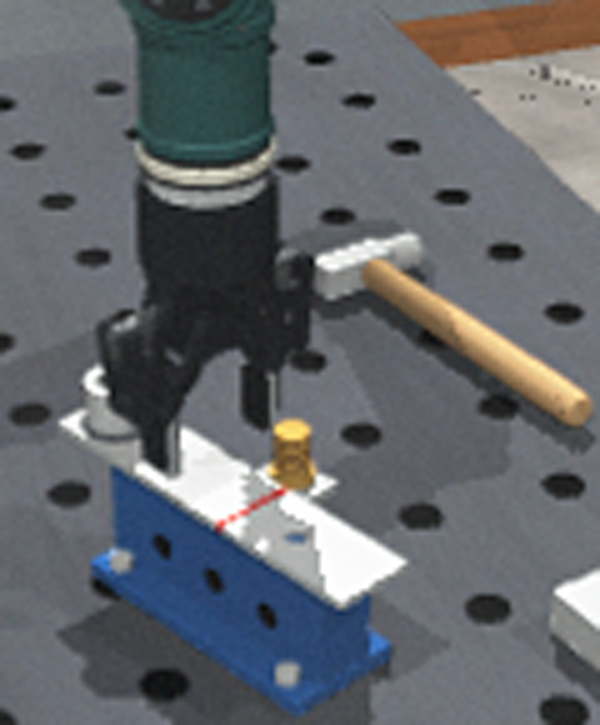

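```bash
python3 -m crank '[0,0,0,-0.005,0,-0.15,0.5, 0,0,0,0,0,-0.15,0.5, 0,0,0,0,0,-0.1,0.5, 0,0,0,0,0,0,0.5]'; python3 st.py
python3 - <<'E'
from h import *
i=get_image("side");crop(i,185,120,120,145,5,"pics/s9.png")
E
```

```text
clock: 13.82
ee_pos: [500.8, -86.1, 249.2]
ee_rot: [0.98, 0.2, -0.001, -0.0]
force: [-0.1, 0.6, 0.2]
finger_gap: 64.3
t 13.825 p [500.83 -86.11 249.2 ] grasp [500.6  -86.08  94.2 ] jaw 23.09 z [-1.5e-03  2.0e-04 -1.0e+00] F [-0.08  0.56  0.2 ] gap 64.33 q [-0.16  0.6   0.33  2.21 -0.49  0.4   0.97]
```

View pics/s9.png

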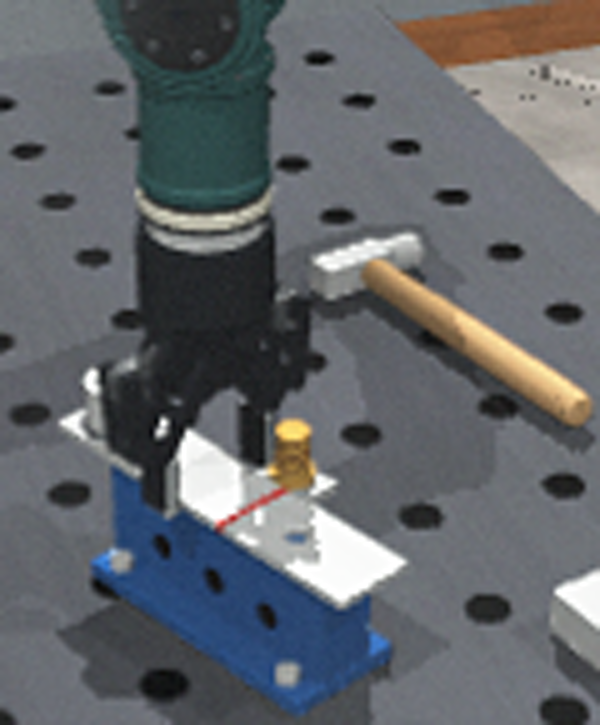

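```bash
python3 -m crank '[0,0,0,0,0,-0.12,0.5, 0,0,0,0,0,-0.1,0.5, 0,0,0,0,0,0,0.5, 0,0,0,0,0,0,0.35]' 25; python3 st.py; python3 -m crank '[0,0,0,0,0,0,0.25,0,0,0,0,0,0,0.15,0,0,0,0,0,0,0, 0,0,0,0,0,0,0]'; python3 st.py;  python3 - <<'E'
from h import *
i=get_image("side");crop(i,185,120,120,145,5,"pics/s10.png")
i=get_image("top");crop(i,240,150,120,100,6,"pics/t10.png")
E
```

```text
clock: 14.38
ee_pos: [501.1, -86.1, 236.7]
ee_rot: [0.98, 0.2, -0.0, 0.0]
force: [0.7, -0.0, 1.0]
finger_gap: 57.7
t 14.375 p [501.1  -86.13 236.67] grasp [501.09 -86.14  81.67] jaw 23.1 z [-0. -0. -1.] F [ 0.73 -0.03  1.  ] gap 57.7 q [-0.14  0.62  0.3   2.21 -0.5   0.37  0.98]
clock: 14.88
ee_pos: [501.0, -86.2, 237.0]
ee_rot: [0.98, 0.2, 0.0, -0.0]
force: [-0.8, -1.1, 5.8]
finger_gap: 49.6
t 14.875 p [501.   -86.17 236.99] grasp [501.01 -86.16  81.99] jaw 23.09 z [ 0.e+00  1.e-04 -1.e+00] F [-0.75 -1.05  5.75] gap 49.6 q [-0.14  0.62  0.3   2.21 -0.5   0.37  0.98]
```

View pics/s10.png

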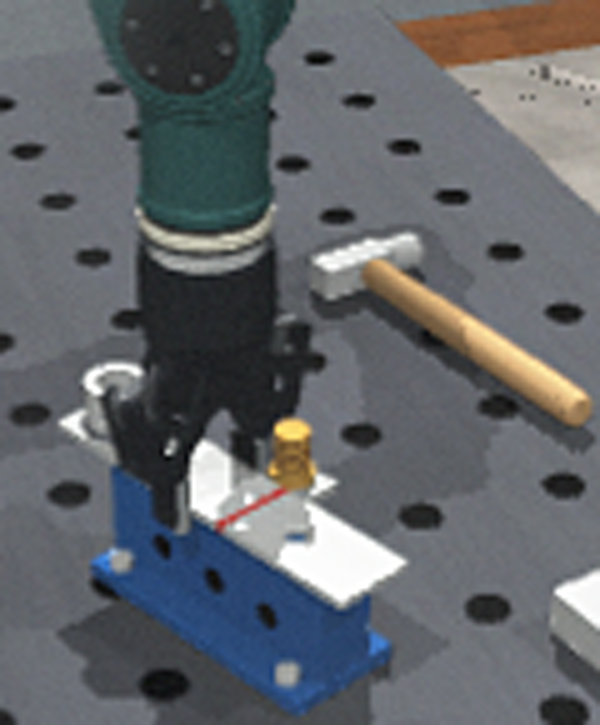

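View pics/t10.png

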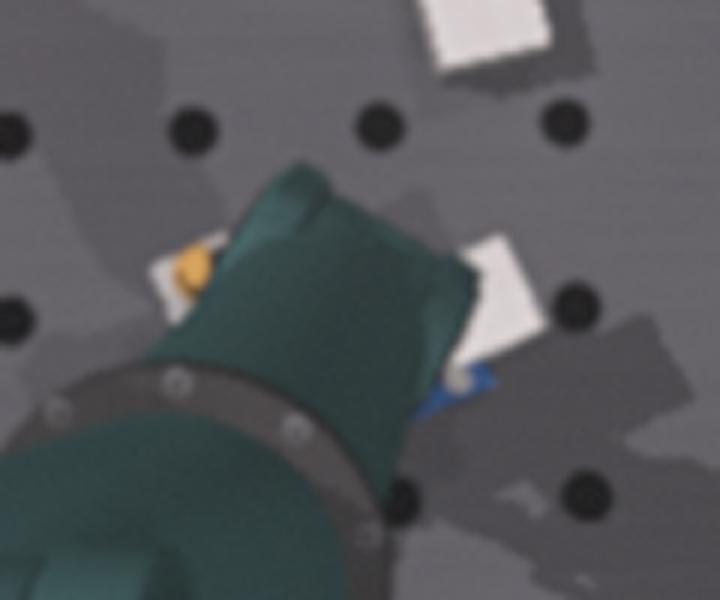

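Gripped, with the gap at 49.6 mm. The bar's tail corners haven't moved in either view. Next I'll tighten the grip and test a short slide.

```bash
python3 -m crank '[0,0,0,0,0,0,-1,0,0,0,0,0,0,-1,0,0,0,0,0,0,-1]' 90; python3 st.py; python3 -m crank '[0,0,0,-0.02,0.046,0,-1,0,0,0,-0.045,0.107,0,-1,0,0,0,-0.065,0.153,0,-1,0,0,0,0,0,0,-1]'; python3 st.py
```

```text
clock: 15.35
ee_pos: [501.0, -86.3, 237.4]
ee_rot: [0.98, 0.2, 0.0, -0.0]
force: [-2.7, 0.4, 10.2]
finger_gap: 47.9
t 15.35 p [500.99 -86.25 237.42] grasp [501.03 -86.18  82.42] jaw 23.09 z [ 2.e-04  4.e-04 -1.e+00] F [-2.65  0.44 10.17] gap 47.94 q [-0.14  0.62  0.3   2.21 -0.5   0.37  0.98]
clock: 15.85
ee_pos: [494.9, -69.3, 237.5]
ee_rot: [0.98, 0.2, 0.002, 0.003]
force: [2.4, -4.7, 4.1]
finger_gap: 48.0
t 15.85 p [494.86 -69.3  237.47] grasp [495.77 -69.91  82.48] jaw 23.05 z [ 0.0059 -0.0039 -1.    ] F [ 2.36 -4.68  4.08] gap 48.0 q [-0.17  0.62  0.3   2.23 -0.51  0.35  0.96]
```

```bash
python3 -m crank '[0,0,0,-0.065,0.153,0,-1,0,0,0,-0.078,0.184,0,-1,0,0,0,-0.078,0.184,0,-1,0,0,0,0,0,0,-1]'; python3 st.py; python3 -m crank '[0,0,0,-0.065,0.153,0,-1,0,0,0,-0.078,0.184,0,-1,0,0,0,-0.078,0.184,0,-1,0,0,0,0,0,0,-1,0,0,0,0,0,0,-1]'; python3 st.py;  python3 - <<'E'
from h import *
i=get_image("side");crop(i,165,120,130,145,5,"pics/s11.png")
i=get_image("top");crop(i,220,170,120,100,6,"pics/t11.png")
E
```

```text
clock: 16.35
ee_pos: [481.6, -37.3, 237.5]
ee_rot: [0.98, 0.2, 0.003, 0.002]
force: [1.7, -3.8, 6.0]
finger_gap: 47.6
t 16.35 p [481.63 -37.32 237.46] grasp [482.51 -37.72  82.47] jaw 23.06 z [ 0.0057 -0.0026 -1.    ] F [ 1.71 -3.77  5.99] gap 47.62 q [-0.23  0.6   0.3   2.27 -0.53  0.33  0.92]
clock: 16.98
ee_pos: [467.0, -4.3, 236.7]
ee_rot: [0.98, 0.201, -0.0, -0.001]
force: [1.1, 2.1, 0.7]
finger_gap: 47.9
t 16.975 p [466.97  -4.31 236.66] grasp [466.91  -4.11  81.66] jaw 23.17 z [-3.0e-04  1.3e-03 -1.0e+00] F [1.09 2.13 0.75] gap 47.87 q [-0.3   0.6   0.29  2.3  -0.56  0.31  0.88]
```

View pics/s11.png

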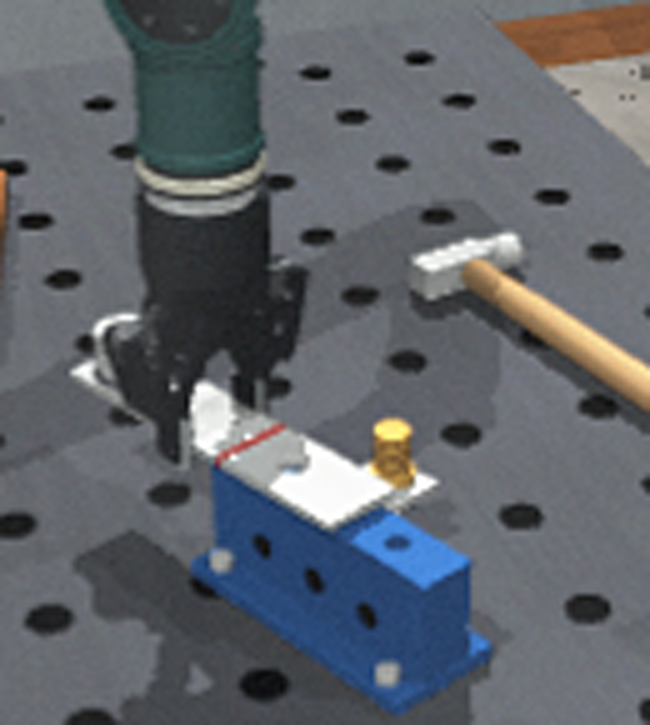

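View pics/t11.png

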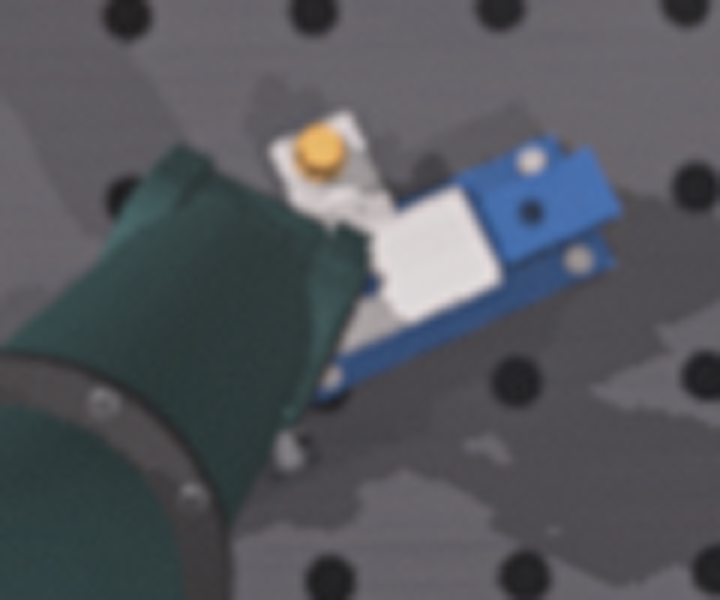

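Side crop: red line from (218,460) to (283,428), close to the block's end. Top crop: bar tail edge from (460,185) to (502,275), bore at (531,210). I'll zoom in to measure.

Run:
```python
from h import *
i=get_image("side");crop(i,200,190,65,60,12,"pics/s12.png")
i=get_image("top");crop(i,270,185,60,50,12,"pics/t12.png")
```

```text
(no output)
```

View pics/s12.png

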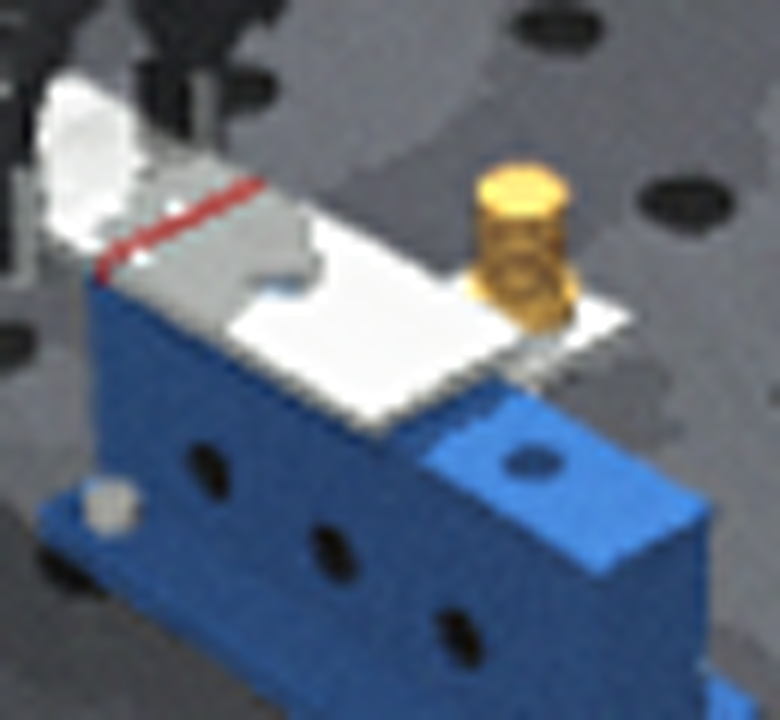

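View pics/t12.png

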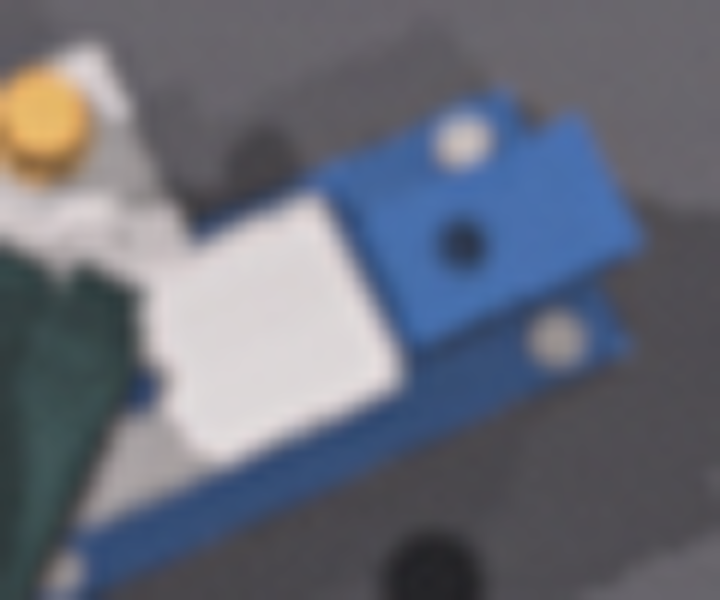

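```bash
cat > rel.py <<'E'
from h import *
t=np.radians(112.95); X=np.array([np.cos(t),np.sin(t)]);Y=np.array([-X[1],X[0]])
def go(i,o,sc,bore,inner,line,tail,rail,name):
    C=lambda l:(np.array(l,float)+.5)/sc-.5+o
    b=onz(i,C([bore]),80)[0,:2]; e=onz(i,C(inner),80)[:,:2]
    org1=b+50*X; org2=e.mean(0)+90*X
    d=e[1]-e[0];print(name,"rail end width",np.linalg.norm(d),"yaw",(np.degrees(np.arctan2(d[1],d[0]))+90)%180,"org bore",org1,"org end",org2, "diff xy",(org2-org1)@X,(org2-org1)@Y)
    org=(org1+org2)/2
    f=lambda l,z:[((p[:2]-org)@np.c_[X,Y]).round(2) for p in onz(i,C(l),z)]
    if line: print(" line",f(line,86))
    print(" tail",f(tail,86))
    if rail:
        oo,d=ray(i,C(rail))
        for k in range(len(d)):
            s=(18-(oo[:2]-org)@Y)/(d[k,:2]@Y); p=oo+s*d[k]; print(" rail corner x",(p[:2]-org)@X,"z",p[2])
i=get_image("side")
go(i,[200,190],12,(533,462),[(602,573),(708,503)],[(103,268),(262,183)],[(372,425),(522,337)],[(95,330),(97,450)],"side")
i=get_image("top")
go(i,[270,185],12,(463,242),[(580,113),(642,243)],None,[(322,197),(403,378)],None,"top")
E
python3 rel.py
```

```text
side rail end width 35.90823463908051 yaw 116.6759607603136 org bore [ 509.84833196 -103.22042868] org end [ 510.00334738 -103.08555735] diff xy 0.06375085111244942 -0.19533530992830556
 line [array([72.52, 26.8 ]), array([ 74.97, -25.91])]
 tail [array([-20.14,  22.88]), array([-17.78, -26.82])]
 rail corner x 88.33649176866773 z 55.82895339669051
 rail corner x 90.05416708966884 z 18.41438495361183
top rail end width 35.47983318057844 yaw 112.73921029568626 org bore [ 509.53914934 -104.24026179] org end [ 508.96725779 -104.70116567] diff xy -0.20142489921812484 0.7063429320524188
 tail [array([-22.17, -24.25]), array([-21.24,  24.1 ])]
```

```bash
python3 -m crank '[0,0,0,-0.052,0.123,-0.004,-1,0,0,0,-0.04,0.094,-0.004,-1,0,0,0,0,0,0,-1,0,0,0,0,0,0,-1]'; python3 st.py;  python3 - <<'E'
from h import *
i=get_image("side");crop(i,190,185,75,60,10,"pics/s13.png")
i=get_image("top");crop(i,260,185,70,60,11,"pics/t13.png")
E
python3 st.py
```

```text
clock: 17.77
ee_pos: [460.6, 7.7, 236.1]
ee_rot: [0.98, 0.2, -0.001, -0.0]
force: [0.2, -2.5, -1.3]
finger_gap: 47.6
t 17.775 p [460.64   7.74 236.06] grasp [460.4    7.72  81.06] jaw 23.08 z [-1.5e-03 -1.0e-04 -1.0e+00] F [ 0.15 -2.54 -1.26] gap 47.57 q [-0.33  0.59  0.29  2.31 -0.56  0.3   0.86]
t 17.875 p [460.65   7.71 236.07] grasp [460.4    7.71  81.07] jaw 23.08 z [-0.0016  0.     -1.    ] F [ 0.13 -1.61 -0.94] gap 47.59 q [-0.33  0.59  0.29  2.31 -0.56  0.3   0.86]
```

View pics/s13.png

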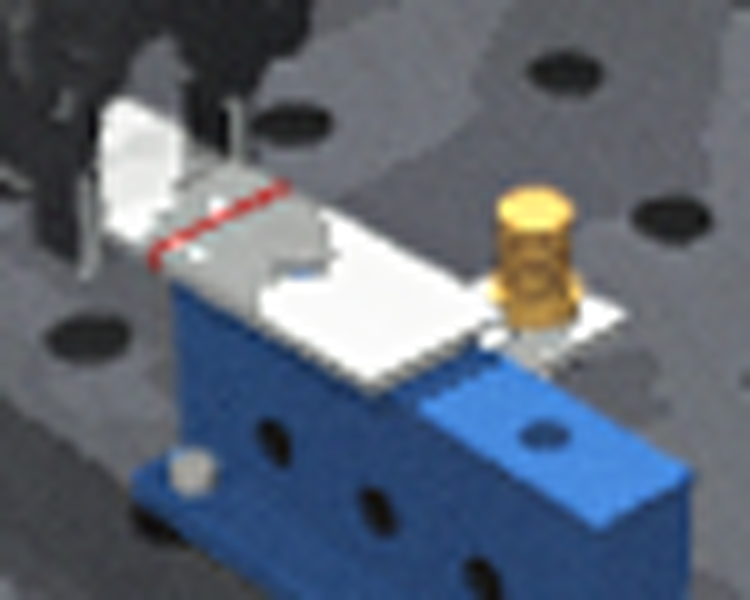

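View pics/t13.png

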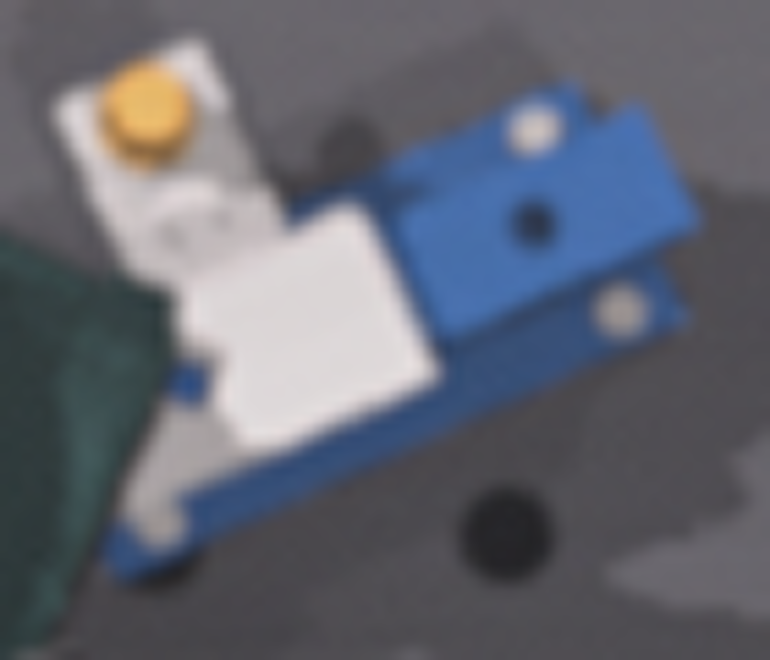

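```bash
cat > rel2.py <<'E'
from rel import go
from h import *
print('----')
i=get_image("side");S=lambda l:(np.array(l,float)+.5)/10-.5+[190,185]
go(i,[190,185],10,(545,436),[(600,528),(692,470)],[(153,252),(288,187)],[(373,385),(492,312)],[(174,330),(178,440)],"side")
j=get_image("top");T=lambda l:(np.array(l,float)+.5)/11-.5+[260,185]
go(j,[260,185],11,(534,223),[(643,102),(700,220)],None,[(352,203),(440,375)],None,"top")
def tri(a,b):
    o1,d1=ray(i,S([a]));o2,d2=ray(j,T([b]));A=np.c_[d1[0],-d2[0]];s=np.linalg.lstsq(A,o2-o1,rcond=None)[0]
    p,q=o1+s[0]*d1[0],o2+s[1]*d2[0];return ((p+q)/2).round(1),np.linalg.norm(p-q).round(1)
for n,a,b in [("bore",(545,436),(534,223)),("railend-",(692,470),(643,102)),("railend+",(600,528),(700,220)),("tail+",(373,385),(440,375)),("tail-",(492,312),(352,203))]: print(n,tri(a,b))
E
sed -i '/^i=get_image/,$d' rel.py; python3 rel2.py
```

```text
----
side rail end width 36.46914391050117 yaw 115.3721780185872 org bore [ 509.90781901 -103.7838122 ] org end [ 509.94570554 -103.42564716] diff xy 0.31504164676963137 -0.1745461101866368
 line [array([88.08, 26.52]), array([ 87.98, -25.05])]
 tail [array([-5.92, 24.1 ]), array([ -2.14, -24.52])]
 rail corner x 91.11597503297614 z 52.89429506807403
 rail corner x 91.99148555158604 z 12.079327122601399
top rail end width 35.21775027920323 yaw 113.02412875844996 org bore [ 509.21538647 -104.12496238] org end [ 509.53374274 -105.12427534] diff xy -1.04434875298364 0.0965028582351876
 tail [array([ -6.47, -24.57]), array([-8.29, 26.69])]
bore (array([ 529. , -150.2,   80.3]), np.float64(0.6))
railend- (array([ 560.5, -180.8,   81.9]), np.float64(0.0))
railend+ (array([ 528.3, -194.8,   80.5]), np.float64(0.1))
tail+ (array([ 488.2, -122.5,   89. ]), np.float64(1.0))
tail- (array([ 533. , -100.4,   89.2]), np.float64(2.3))
```

Triangulation puts the tail at z ≈ 89 instead of 86, so the bar may be tipping. I'll check its flatness with depth.

```bash
cat > dep.py <<'E'
from h import *
t=np.radians(112.95); X=np.array([np.cos(t),np.sin(t)]);Y=np.array([-X[1],X[0]]);org=np.array([509.5,-104.2])
for n in("side","top"):
    i=get_image(n); D=i["depth"]; v,u=np.mgrid[150:290,180:340]; uv=np.c_[u.ravel(),v.ravel()]; d=D[uv[:,1],uv[:,0]]
    o,r=ray(i,uv); P=o+r*d[:,None]; f=i["frame"][uv[:,1],uv[:,0]].astype(int)
    ok=d>0; P,f=P[ok],f[ok]; b=(P[:,:2]-org)@np.c_[X,Y]
    for nm,x0,x1,y,z0,z1 in [("rail",-88,-20,14,70,95),("bar",2,100,20,70,100),("barouter",150,230,20,60,95),("bushrim",195,225,18,105,130)]:
        m=(b[:,0]>x0)&(b[:,0]<x1)&(abs(b[:,1])<y)&(P[:,2]>z0)&(P[:,2]<z1)
        if nm=="rail": m&=((b[:,0]+50)**2+b[:,1]**2>11**2)&(f[:,0]-f[:,2]>30)
        elif nm=="bar": m&=(abs(f[:,0]-f[:,2])<25)&(f.sum(1)>330)
        if m.sum()<8: print(n,nm,m.sum()); continue
        A=np.c_[b[m],np.ones(m.sum())]; z=P[m,2]; w=np.ones(len(z),bool)
        for _ in range(4):
            c=np.linalg.lstsq(A[w],z[w],rcond=None)[0]; r=z-A@c; w=abs(r)<max(1.5,2*r[w].std())
        print(n,nm,m.sum(),"median z",np.median(z[w]).round(2),"slope deg x,y",np.degrees(c[:2]).round(2),"xrange",b[m,0].min().round(0),b[m,0].max().round(0),"z at -5,90",(c[2]-5*c[0]).round(2),(c[2]+90*c[0]).round(2),"rms",r[w].std().round(2))
E
python3 dep.py
```

```text
side rail 125 median z 80.58 slope deg x,y [-0.07  1.63] xrange -88.0 -20.0 z at -5,90 80.54 80.42 rms 1.08
side bar 226 median z 88.41 slope deg x,y [-2.5   0.76] xrange 3.0 100.0 z at -5,90 90.58 86.43 rms 0.99
side barouter 20 median z 84.39 slope deg x,y [-6.02 12.9 ] xrange 150.0 228.0 z at -5,90 104.86 94.88 rms 2.73
side bushrim 14 median z 111.78 slope deg x,y [-17.3  -2.1] xrange 214.0 225.0 z at -5,90 178.87 150.18 rms 1.92
top rail 173 median z 80.06 slope deg x,y [-0.54  0.75] xrange -88.0 -20.0 z at -5,90 79.51 78.61 rms 1.54
top bar 251 median z 88.13 slope deg x,y [-2.45  0.53] xrange 2.0 73.0 z at -5,90 89.65 85.59 rms 1.92
top barouter 0
top bushrim 0
```

Depth shows the bar slopes about -2.5° in both views, tail up. My downward press acted beyond the block's edge. I'll turn the tool back by that much about the grasp and raise it about 1.4 mm.

```bash
python3 -m crank '[0.15,0.065,0,0.014,-0.034,0.008,-1,0.15,0.065,0,0.014,-0.034,0.008,-1,0.16,0.065,0,0.015,-0.034,0.008,-1,0,0,0,0,0,0,-1,0,0,0,0,0,0,-1]' 110; python3 st.py; python3 dep.py | grep -v -e outer -e rim
```

```text
clock: 18.7
ee_pos: [463.6, 1.7, 237.5]
ee_rot: [0.98, 0.2, -0.005, -0.021]
force: [-1.3, -0.6, -3.8]
finger_gap: 46.8
t 18.7 p [463.65   1.68 237.5 ] grasp [460.92   7.92  82.65] jaw 23.08 z [-0.0176  0.0402 -0.999 ] F [-1.3  -0.6  -3.85] gap 46.82 q [-0.27  0.59  0.25  2.3  -0.58  0.33  0.89]
side rail 124 median z 80.67 slope deg x,y [0.49 1.02] xrange -88.0 -22.0 z at -5,90 81.08 81.89 rms 0.96
side bar 235 median z 86.73 slope deg x,y [-0.06 -0.39] xrange 2.0 99.0 z at -5,90 86.83 86.73 rms 1.03
top rail 172 median z 80.66 slope deg x,y [-0.55  0.2 ] xrange -88.0 -20.0 z at -5,90 80.16 79.25 rms 1.48
top bar 176 median z 86.41 slope deg x,y [ 1.77 -1.53] xrange 2.0 57.0 z at -5,90 85.62 88.56 rms 1.3
```

Flat now: side slope -0.06°, top face 6.1 mm above the rail top. Next I'll re-measure the line.

Run:
```python
from h import *
i=get_image("side");crop(i,190,185,75,60,10,"pics/s14.png")
i=get_image("top");crop(i,260,185,70,60,11,"pics/t14.png")
```

```text
(no output)
```

View pics/s14.png

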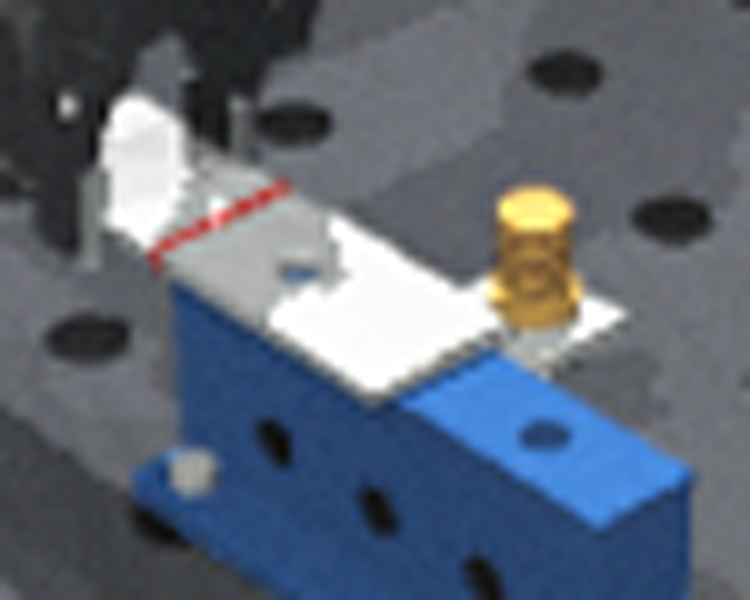

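View pics/t14.png

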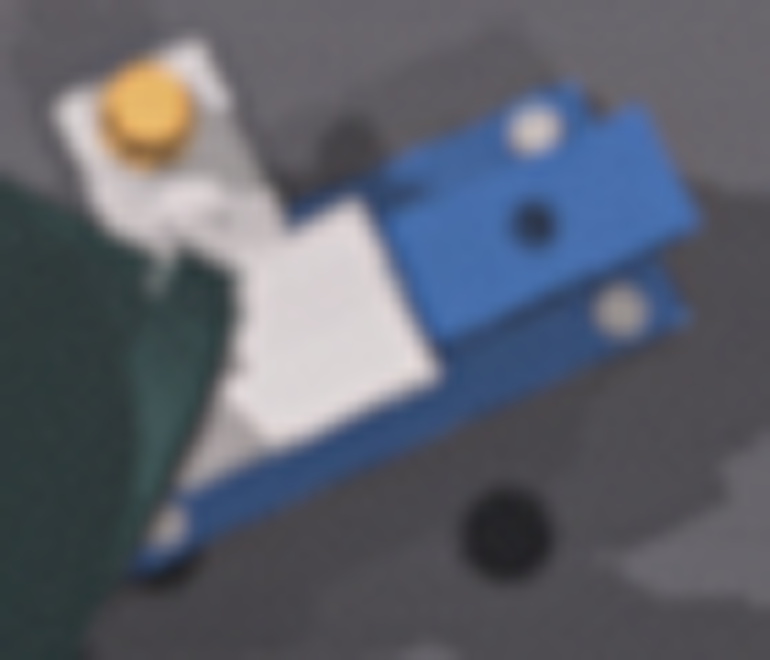

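```bash
cat > fin.py <<'E'
from h import *
t=np.radians(112.95); X=np.array([np.cos(t),np.sin(t)]);Y=np.array([-X[1],X[0]])
i=get_image("side");f=i["frame"].astype(float)
# red line: weighted centroid per column
red=np.clip(f[:,:,2]-np.maximum(f[:,:,0],f[:,:,1])-25,0,None)
L=[]
for u in range(203,221):
    c=red[195:216,u]
    if c.sum()>25: L.append((u,195+(c*np.arange(21)).sum()/c.sum()))
W=onz(i,L,86)[:,:2]
# bore centroid, dark blue in rail top
org=np.array([509.7,-104.0])
b=(W-org)@np.c_[X,Y]; print("line block xy (org nominal)",b.round(1).tolist()); m=abs(b[:,1])<20; p=np.polyfit(b[m,1],b[m,0],1); print("line x at y=0",p[1].round(2),"slope deg",np.degrees(p[0]).round(2))
# rail outer vertical edge
for v in range(216,231,2):
    s=f[v,195:220,0]-f[v,195:220,2]; k=np.where(s>30)[0][0]; uu=195+k-(s[k]-30)/(s[k]-s[k-1]+1e-9)
    o,d=ray(i,[(uu,v)]); q=(18-(o[:2]-org)@Y)/(d[0,:2]@Y); P=o+q*d[0]; print("edge x",((P[:2]-org)@X).round(2),"z",P[2].round(1))
# inner rail edge similarly at y=+18 vertical edge is lost; use rail inner right edge (x=-90,y=-18)
for v in range(234,246,2):
    s=f[v,250:268,0]-f[v,250:268,2]; k=np.where(s>30)[0][-1]; uu=250+k+(s[k]-30)/(s[k]-s[k+1]+1e-9)
    o,d=ray(i,[(uu,v)]); q=(-18-(o[:2]-org)@Y)/(d[0,:2]@Y); P=o+q*d[0]; print("inner edge x",((P[:2]-org)@X).round(2),"z",P[2].round(1))
E
python3 fin.py
python3 - <<'E'
from rel import go
from h import *
i=get_image("side")
go(i,[190,185],10,(545,436),[(600,528),(692,470)],[(153,252),(288,187)],[(376,392),(498,322)],None,"side")
j=get_image("top")
go(j,[260,185],11,(534,223),[(643,102),(700,220)],None,[(358,203),(440,372)],None,"top")
E
```

```text
line block xy (org nominal) [[86.7, 26.9], [89.2, 21.2], [88.8, 17.7], [89.3, 13.6], [89.0, 10.0], [89.4, 5.8], [89.5, 2.0], [88.8, -1.2], [89.2, -5.4], [88.9, -9.0], [89.3, -13.3], [89.0, -16.9], [89.5, -21.2], [88.0, -23.9]]
line x at y=0 89.11 slope deg 0.04
edge x 91.9 z 58.4
edge x 92.54 z 50.9
edge x 91.49 z 44.2
edge x 91.81 z 36.7
edge x 91.94 z 29.3
edge x 91.65 z 22.1
edge x 91.54 z 14.7
edge x 102.69 z 1.3
inner edge x -89.72 z 72.5
inner edge x -89.95 z 65.8
inner edge x -90.15 z 59.0
inner edge x -90.29 z 52.2
inner edge x -90.65 z 45.4
inner edge x -90.42 z 38.3
side rail end width 36.46914391050117 yaw 115.3721780185872 org bore [ 509.90781901 -103.7838122 ] org end [ 509.94570554 -103.42564716] diff xy 0.31504164676963137 -0.1745461101866368
 line [array([88.08, 26.52]), array([ 87.98, -25.05])]
 tail [array([-9.01, 25.72]), array([ -7.  , -22.34])]
top rail end width 35.21775027920323 yaw 113.02412875844996 org bore [ 509.21538647 -104.12496238] org end [ 509.53374274 -105.12427534] diff xy -1.04434875298364 0.0965028582351876
 tail [array([ -7.93, -23.91]), array([-8.63, 25.97])]
```

Run:
```python
from h import *
t=np.radians(112.95); X=np.array([np.cos(t),np.sin(t)]);Y=np.array([-X[1],X[0]]);org=np.array([509.7,-104.])
j=get_image("top");f=j["frame"].astype(float);g=f[:,:,1];br=f[:,:,0]-f[:,:,2]
def at(x,y,z): 
    P=np.r_[org+x*X+y*Y,z]; return proj(j,P)[0]
def samp(im,uv): return cv2.remap(im.astype(np.float32),np.float32(uv[:,0]).reshape(1,-1),np.float32(uv[:,1]).reshape(1,-1),cv2.INTER_LINEAR)[0]
def edge(im,x,y0,z,w=7):
    ys=np.arange(y0-w,y0+w+.01,.25); uv=np.array([at(x,y,z) for y in ys]); s=samp(im,uv)
    d=abs(np.gradient(cv2.GaussianBlur(s.reshape(1,-1),(0,0),2)[0])); k=d.argmax(); d2=np.where(abs(np.arange(len(d))-k)<=8,d,0); return (d2*ys).sum()/d2.sum()
for nm,xs,z,h in [("rail",(-85,-80,-75,-65,-35,-30,-25),80,18),("bar",(0,4,8,12,16,20),86,25)]:
    for s in(-1,1): print(nm,s,[round(float(edge(g,x,s*h,z)),2) for x in xs])
```

```text
rail -1 [-17.96, -16.89, -17.6, -17.7, -17.13, -16.24, -17.73]
rail 1 [18.15, 18.49, 18.2, 18.92, 18.75, 19.54, 19.02]
bar -1 [-25.23, -24.27, -24.71, -23.47, -22.43, -24.28]
bar 1 [26.66, 27.57, 26.96, 27.0, 27.91, 26.98]
```

Bar and rail are centred on each other to well under 1 mm. The line is about 1.7 mm short, so I'll slide the rest.

```bash
python3 -m crank '[0,0,0,-0.006,0.014,0,-1,0,0,0,-0.006,0.014,0,-1,0,0,0,0,0,0,-1,0,0,0,0,0,0,-1]'; python3 st.py; python3 fin.py | head -8; python3 dep.py | grep -e rail -e "bar "; python3 dep.py | grep -e rail -e "bar "
python3 - <<'E'
from h import *
i=get_image("side");crop(i,165,120,130,145,5,"pics/s15.png")
E
```

```text
clock: 19.6
ee_pos: [463.5, 3.6, 237.7]
ee_rot: [0.979, 0.201, -0.004, -0.021]
force: [1.6, -1.2, -6.1]
finger_gap: 47.0
t 19.6 p [463.53   3.58 237.75] grasp [461.04   9.8   82.89] jaw 23.14 z [-0.0161  0.0401 -0.9991] F [ 1.59 -1.15 -6.14] gap 46.97 q [-0.28  0.59  0.25  2.3  -0.58  0.33  0.89]
line block xy (org nominal) [[89.0, 25.1], [90.8, 19.9], [90.4, 16.4], [90.9, 12.3], [90.6, 8.7], [91.1, 4.5], [91.0, 0.8], [90.3, -2.5], [90.9, -6.9], [91.4, -11.1], [90.6, -14.3], [91.5, -19.0], [90.6, -22.1], [90.0, -25.6]]
line x at y=0 90.87 slope deg -0.8
edge x 91.67 z 58.5
edge x 92.45 z 50.9
edge x 91.3 z 44.2
edge x 91.66 z 36.8
edge x 92.78 z 28.9
edge x 91.59 z 22.1
side rail 124 median z 80.72 slope deg x,y [-0.34  0.03] xrange -88.0 -20.0 z at -5,90 80.48 79.92 rms 1.15
side bar 226 median z 87.04 slope deg x,y [-0.02 -0.53] xrange 2.0 98.0 z at -5,90 86.97 86.94 rms 1.07
top rail 175 median z 80.26 slope deg x,y [ 0.02 -1.06] xrange -88.0 -20.0 z at -5,90 80.35 80.4 rms 1.49
top bar 190 median z 86.59 slope deg x,y [0.43 1.24] xrange 2.0 61.0 z at -5,90 86.34 87.05 rms 1.66
side rail 123 median z 81.11 slope deg x,y [ 0.62 -1.35] xrange -88.0 -20.0 z at -5,90 81.55 82.57 rms 1.02
side bar 237 median z 86.9 slope deg x,y [-0.08 -0.57] xrange 2.0 100.0 z at -5,90 86.97 86.84 rms 0.99
top rail 175 median z 80.14 slope deg x,y [-0.51 -2.33] xrange -87.0 -20.0 z at -5,90 79.73 78.88 rms 1.25
top bar 190 median z 86.33 slope deg x,y [-0.25  0.2 ] xrange 2.0 60.0 z at -5,90 86.55 86.13 rms 1.64
```

View pics/s15.png

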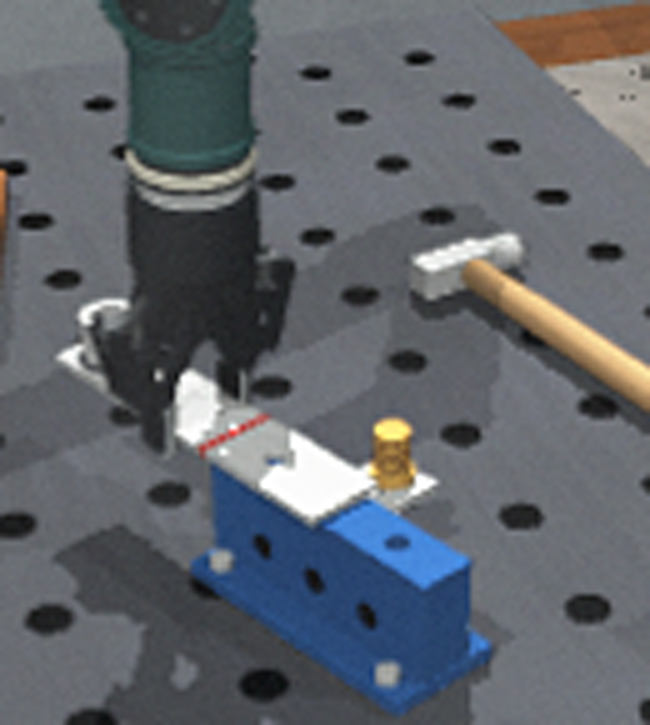

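```bash
python3 -m crank '[0,0,0,0,0,0,-1,0,0,0,0,0,0,-1]'; python3 st.py;  cat > yc.py <<'E'
from h import *
t=np.radians(112.95); X=np.array([np.cos(t),np.sin(t)]);Y=np.array([-X[1],X[0]]);org=np.array([509.7,-104.])
def samp(im,uv): return cv2.remap(im.astype(np.float32),np.float32(uv[:,0]).reshape(1,-1),np.float32(uv[:,1]).reshape(1,-1),cv2.INTER_LINEAR)[0]
for nme in("top","side"):
    j=get_image(nme);g=j["frame"][:,:,1].astype(float);rr=j["frame"][:,:,2].astype(float)
    def edge(im,x,y0,z,w=6):
        ys=np.arange(y0-w,y0+w+.01,.25); uv=proj(j,np.array([np.r_[org+x*X+y*Y,z] for y in ys])); s=samp(im,uv)
        d=abs(np.gradient(cv2.GaussianBlur(s.reshape(1,-1),(0,0),2)[0])); k=d.argmax(); d2=np.where(abs(np.arange(len(d))-k)<=8,d,0); return (d2*ys).sum()/d2.sum()
    for nm,xs,z,h in [("rail",np.r_[-85:-62:2.,-36:-18:2.],80,18),("bar",np.arange(0,28,2.),86,25)]:
        e=[[edge(g,x,s*h,z) for x in xs] for s in(-1,1)]; m=np.mean(e,0); p=np.polyfit(xs,m,1)
        print(nme,nm,"edges",np.median(e,1).round(2),"centre",np.median(m).round(2),"sd",m.std().round(2),"slope deg",np.degrees(p[0]).round(2))
E
python3 yc.py
```

```text
clock: 20.15
ee_pos: [463.2, 3.5, 237.7]
ee_rot: [0.979, 0.2, -0.004, -0.021]
force: [1.2, 0.9, -6.4]
finger_gap: 47.1
t 20.15 p [463.23   3.5  237.69] grasp [460.63   9.74  82.84] jaw 23.12 z [-0.0168  0.0402 -0.999 ] F [ 1.19  0.9  -6.39] gap 47.1 q [-0.28  0.59  0.25  2.3  -0.58  0.33  0.89]
top rail edges [-17.24  18.66] centre 0.71 sd 0.61 slope deg 0.33
top bar edges [-24.54  26.6 ] centre 1.01 sd 0.52 slope deg 0.34
side rail edges [-18.38  17.63] centre -0.44 sd 0.67 slope deg -0.85
side bar edges [-26.77  25.67] centre -0.42 sd 0.42 slope deg 0.87
```

The bar is centred on the rail to within 0.3 mm in both views. The arm carries about 6 N, nearly the bar's whole weight, so I'll lower it slightly with a small tail-down turn to make sure it sits on the block.

```bash
python3 -m crank '[0.04,0.016,0,0.0035,-0.008,-0.007,-1,0,0,0,0,0,0,-1,0,0,0,0,0,0,-1]'; python3 st.py; for k in 1 2; do python3 dep.py | grep -e rail -e "bar "; done; python3 fin.py | sed -n 2p
```

```text
clock: 20.62
ee_pos: [463.4, 3.0, 237.4]
ee_rot: [0.979, 0.2, -0.004, -0.023]
force: [0.1, 0.6, -1.3]
finger_gap: 47.0
t 20.625 p [463.4    2.97 237.44] grasp [460.59   9.79  82.62] jaw 23.09 z [-0.0181  0.044  -0.9989] F [ 0.08  0.59 -1.31] gap 47.03 q [-0.27  0.59  0.24  2.3  -0.58  0.33  0.89]
side rail 117 median z 80.94 slope deg x,y [-0.05 -1.01] xrange -88.0 -22.0 z at -5,90 80.83 80.75 rms 0.99
side bar 230 median z 86.58 slope deg x,y [-0.1  -0.63] xrange 2.0 100.0 z at -5,90 86.73 86.58 rms 1.08
top rail 173 median z 80.33 slope deg x,y [ 0.22 -0.16] xrange -88.0 -20.0 z at -5,90 80.55 80.92 rms 1.57
top bar 181 median z 86.33 slope deg x,y [ 0.17 -1.87] xrange 2.0 60.0 z at -5,90 86.29 86.58 rms 1.58
side rail 123 median z 80.78 slope deg x,y [-0.44 -1.99] xrange -88.0 -20.0 z at -5,90 80.35 79.61 rms 0.97
side bar 235 median z 86.86 slope deg x,y [-0.22 -0.61] xrange 2.0 100.0 z at -5,90 87.03 86.67 rms 1.11
top rail 173 median z 80.08 slope deg x,y [-0.37 -0.3 ] xrange -88.0 -20.0 z at -5,90 79.91 79.3 rms 1.46
top bar 183 median z 86.66 slope deg x,y [0.1  1.42] xrange 2.0 60.0 z at -5,90 86.47 86.63 rms 1.49
line x at y=0 90.85 slope deg -0.85
```

```bash
python3 -m crank '[0,0,0,0,0,0,-1,0,0,0,0,0,0,-1,0,0,0,0,0,0,-1,0,0,0,0,0,0,-1,0,0,0,0,0,0,-1,0,0,0,0,0,0,-1,0,0,0,0,0,0,-1,0,0,0,0,0,0,-1]'; python3 dep.py | grep -e rail -e "bar "; python3 dep.py | grep -e "bar ";python3 fin.py | sed -n 2p;python3 yc.py
python3 - <<'E'
from h import *
i=get_image("side");crop(i,165,120,130,145,5,"pics/s16.png")
cv2.imwrite("pics/t16.png",get_image("top")["frame"])
E
```

```text
clock: 21.88
ee_pos: [463.4, 3.0, 237.3]
ee_rot: [0.979, 0.2, -0.005, -0.023]
force: [0.5, 2.7, 0.7]
finger_gap: 46.9
side rail 125 median z 80.53 slope deg x,y [-0.12 -0.59] xrange -88.0 -21.0 z at -5,90 80.53 80.33 rms 1.17
side bar 240 median z 86.73 slope deg x,y [-0.06  0.99] xrange 2.0 100.0 z at -5,90 86.87 86.76 rms 1.02
top rail 173 median z 80.14 slope deg x,y [-0.95 -3.06] xrange -87.0 -21.0 z at -5,90 79.42 77.85 rms 1.28
top bar 182 median z 86.39 slope deg x,y [ 0.24 -1.78] xrange 2.0 60.0 z at -5,90 86.35 86.74 rms 1.5
side bar 227 median z 87.0 slope deg x,y [-0.08  0.35] xrange 2.0 100.0 z at -5,90 87.02 86.88 rms 0.94
top bar 182 median z 86.62 slope deg x,y [-0.06  1.12] xrange 2.0 60.0 z at -5,90 86.49 86.39 rms 1.4
line x at y=0 90.84 slope deg -0.77
top rail edges [-16.99  18.5 ] centre 0.66 sd 0.75 slope deg 0.27
top bar edges [-24.59  26.75] centre 1.15 sd 0.53 slope deg 0.97
side rail edges [-18.58  17.65] centre -0.53 sd 0.75 slope deg -0.81
side bar edges [-26.81  25.65] centre -0.42 sd 0.4 slope deg 0.65
```

View pics/s16.png

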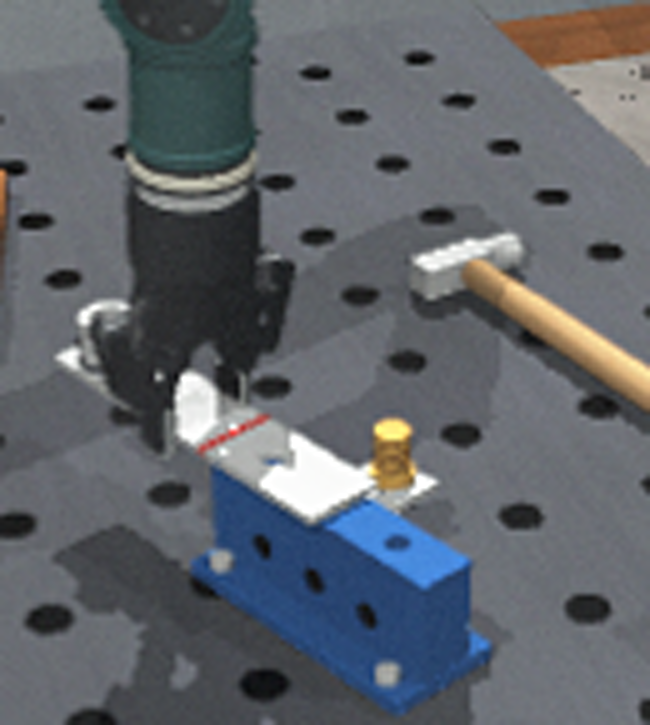

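View pics/t16.png

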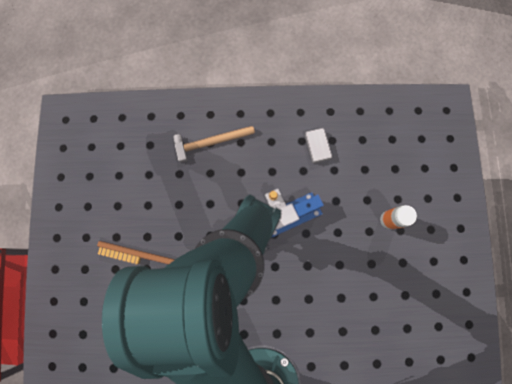

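It held steady for a second: bar flat, line level with the block's end, pin hanging at (393,450) in the side crop, and the other things unmoved. Handing in.

```bash
python3 -c "
from cell import *
print(job_done())"; python3 st.py
```

```text
the job is handed in; nothing more can be done
None
the job is handed in; nothing more can be done
```

I pulled the pin and hung it by its collar in the rest's notch. I then slid the bar outward until the red line was level with the block's outer end, and handed the job in with the arm still holding the bar. It took about 23 s of the 54 s allowed.

**Last checks before hand-in:**
- **Line:** it reads 90.8 mm along the block against a target of 90. Allowing for about 0.75 mm of offset in that view, it is within roughly 1 mm of the edge.
- **Centring and direction:** the bar is centred on the rail to about 0.5 mm. The bar-edge slopes in the two views disagree by up to about 1.5°, within the noise of those fits.
- **Flatness:** slope along the bar is about 0.1° in the side view and up to 0.24° in the noisier top view. The top face is about 6 mm above the rail.
- **Stability:** line, centring and slope readings stayed steady over a 1 s hold. The pin was hanging upright and the other things looked unmoved. The wire brush was partly hidden by the arm.

**What went wrong and was fixed:** near the end of the slide the bar tipped about 2.5°, tail up, because I was pressing down beyond the block's edge. I turned it flat again in the grip, moved it the last 1.8 mm and lowered it so the block carries its weight. I cannot rule out that part of the bar lost contact with the block during the tip.

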